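# Slide the heel crate home into its bay

## Task

Push the heavy crate of shoe heels across the bench into the blue bay, front end first, until its skid sits flush and square against the stop at the bay's closed end. Push only low down, on the wooden skid and not on the tall box above it, so that the crate slides and stays upright; do not lift it or tip it. Leave the other things on the bench where they are, and finish with the crate standing still.

Things in the scene. Friction and masses are not known exactly. Their poses are not given: they have to be found in the camera images.
- crate: heavy crate of shoe heels: a tall plywood box on a pale wooden skid (solid base 135 mm long, 130 wide, 28 high). About 1.5 kg (may vary by a third), top-heavy; friction on the bench 0.5 to 0.7. Origin: centre of the skid's underside. x points along the skid to its front (leading) end, z up. The skid sticks out 52 mm behind the box as a low ledge with an orange rear edge.
- crate_box: the plywood box fixed on the skid, with heels poking out of it: 75 mm (x) by 120 mm (y), its foot at 28 mm and its rim at 148 mm above the bench, heel tips up to about 185 mm. Its frame coincides with that of the crate; in it the box's walls span x from -15 to +60 mm. Not to be pushed.
- skid_rear (a point): centre of the skid's orange rear edge face (67.5 mm behind the crate's origin, 14 mm above the bench); the face is flat, vertical, 130 mm wide and 28 mm high. Axes as the crate.
- skid_front (a point): centre of the skid's front edge face (67.5 mm ahead of the crate's origin, 14 mm above the bench)
- bay: blue steel bay fixed to the bench: a stop bar across its closed end (30 mm high), two side rails (22 high, 75 long, 154 apart inside: 12 clear each side of the skid) with splayed ends reaching 30 further out. Origin: on the bench, middle of the stop's inner face. x points from the mouth into the bay to the stop, z up. When home, the skid's rear 60 mm (30 past the splayed ends) stick out.
- heel_a: bystander: a loose stiletto heel standing on its 48 mm seat, 95 mm high, beside the bay (origin at its foot)
- heel_b: bystander: another such heel, on the bay's other side (origin at its foot)
- hammer: bystander: hammer lying flat beside the crate's way on the side away from the robot, 260 mm long (origin under its middle, handle towards its -x)
- insoles: bystander: stack of cork insoles, about 180 x 64 x 20 mm (origin under the middle of the straight part)
- tack_tin: bystander: round tin with a red lid, 83 mm across, 50 mm high (origin at its foot)
- glue: bystander: glue can, 80 mm across, 120 mm high (origin at its foot)
- heat_gun: bystander: yellow heat gun standing on its end, 230 mm high (origin at its foot)
Not all that is in view belongs to the job. Several things have the shape of the crate; the one meant has the colours described above.

How it is judged:
By the outcome, as a careful person would: the job done as asked, in the order asked, and still so for the second after the job is handed in, with the robot touching nothing.
It also fails if it takes over 51 s, if anything falls off the work surface, if the arm or the gripper's body presses on something with over 40 N, if the wrist force passes 120 N, or if a joint passes its speed limit or range.

## Robot

A 7-joint arm with a two-finger parallel gripper is mounted at the origin on the work surface. World frame = base frame: x ahead of the robot, y to its left, z up, the work surface at z = 0. Lengths are in mm, angles in rad, forces in N, time in s.
With the tool pointing down it reaches from about 400 to 875 mm from the base axis. Payload 4.4 kg.
Tool frame: the origin (TCP) lies at the very end of the fingers, on their centre line; the grasp point (between the pads) lies 19 mm behind it; y points along the fingers, x is the direction in which the jaws open and shut, and the axes are right-handed (so a half turn about y gives the same grasp; the last joint's range is limited). The gripper opens to 85 mm and grips with 20 to 120 N. Pads are 22 mm wide; open, the fingers measure 114 mm over their backs; the gripper's body (76 mm by 85 mm) begins 54 mm behind the grasp point. The pads swing forward as they close: fully open they stand 13 mm farther back than shut.
Start: joints at [-1.324, 0.628, 0.038, 1.517, -0.027, 0.996, -0.02], TCP at [199.996, 618.482, 204.713] pointing down, gripper open.
Joint ranges: [-3.06, 3.06], [-0.37, 2.12], [-1.25, 1.32], [0.18, 2.47], [-1.1, 4.24], [0.23, 1.98], [-2.94, 2.94]. Speed limits (rad/s): [2.57, 2.57, 3.14, 3.14, 3.14, 3.14, 3.14].

## Interface

Orientations are given as [roll, pitch, yaw] about the fixed x, y, z axes, in that order (R = Rz(yaw) Ry(pitch) Rx(roll)).
In Python, from cell import readout, eyes, finish_job gives the robot as it stands. The module is installed in compiled form; this text tells all that it offers.
- The arm moves only by the tool apply_moves, never from a script. Its argument "commands" is a list that holds one entry, the list of rows, each a list of 6 numbers: the shift along the tool's x, y, z in units of 0.04 m (1.0 is 0.04 m), then the turn, a rotation vector about the tool's x, y, z in units of 5 degrees (1.0 is 5 degrees). A call has 1 to 8 rows; each row shifts and turns the pose as measured when the row begins, along the tool's axes as they then stand; what a row does not reach is not made up. A row lasts 1/12 s, in which the tool goes at most 41.7 mm and 7.16 degrees, less where a joint would pass 70% of its speed; a pose out of reach is approached as far as the arm can. A call with a number of a shift or a turn outside -1 to 1 is refused whole. A call with a gripper value outside its range is refused whole. "claw" is the finger opening in mm, from 0 to 85.4, set as the call begins (left out, the last holds). The fingers move at their own pace and stop on an object; the grip force is fixed at half the most. Time passes only in rows, so rows that do not move let the fingers close. It gives the time, the measured TCP pose, the force and the opening at its end, in the units of the state.
- readout.read_state(): the state, without advancing time (a new reading comes with each control period).
- eyes.get_image(name): name is "scene" or "side" or "wrist"; returns a dict with "image" (480x640x3 uint8, red, green, blue), "mtx" (3x3 intrinsics, pixels), "rvec" (rotation vector, rad) and "tvec" (3), from world to camera coordinates, as OpenCV has them. Camera axes: x right, y down, z forward; pixel columns grow to the right and rows downward; lengths in mm; the calibration is good to about 2 mm. A picture is of the moment at which its call begins. There is no depth.
- finish_job(): hands the job in, once; it reports no verdict.
The state is a dict: "clock": time; "qpos": joint angles; "qd": joint speeds; "tau": joint torques, N m; "eef_pos": TCP position; "tool_rot": TCP orientation; "force": force on the tool from outside, world axes, zero at the start; "torque": the same for the moment, N m; "width": finger opening in mm.
Only numpy, scipy, OpenCV 4.12 (cv2) and the standard library are available. Lean on these libraries where they do the work, as an engineer would, in place of code of your own. Each camera call takes 0.05 s, during which the arm holds its last target. There are 200 camera calls.

## Working session

There is one attempt and no reset: what is moved stays moved. The work goes in short steps, Python scripts to look and compute and a tool call to move; the robot and the scene stay as the last step left them, time stands still between calls to the robot, and variables do not carry over. Pictures are saved under pics/ and viewed, about 8 in all and at most 12, crops included, and the job is handed in when it is done.

Besides the shell and the picture viewer there is one more tool, called as name(argument=value, ...), one argument or row to a line, values as JSON. apply_moves: Moves the arm, as the interface text tells. Shifts and turns lie within -1 to 1; 1 stands for 0.04 m of shift or 5 degrees of turn. Its arguments: {"type":"object","properties":{"commands":{"type":"array"},"claw":{"type":"number"}},"required":["commands"]}

```bash
mkdir -p pics; cat > h.py <<'E'
import numpy as np, cv2
from cell import readout, eyes, finish_job
def get(n,save=None):
    d=eyes.get_image(n); im=cv2.cvtColor(d["image"],cv2.COLOR_RGB2BGR)
    if save: cv2.imwrite("pics/"+save+".png",im); np.savez("pics/"+n+"_cal.npz",**d)
    return im,d
def ray(d,uv,z):
    R,_=cv2.Rodrigues(np.array(d["rvec"],float)); t=np.array(d["tvec"],float).ravel()
    c=-R.T@t; p=R.T@np.linalg.inv(np.array(d["mtx"]))@np.array([uv[0],uv[1],1.])
    return c+p*(z-c[2])/p[2]
def proj(d,P):
    return cv2.projectPoints(np.array(P,float).reshape(-1,3),np.array(d["rvec"],float),np.array(d["tvec"],float),np.array(d["mtx"],float),None)[0].reshape(-1,2)
E
python3 - <<'E'
from h import *
s=readout.read_state(); print(s)
for n in("scene","side"):
    im,d=get(n,n+"0"); R,_=cv2.Rodrigues(np.array(d["rvec"],float)); print(n,-R.T@np.array(d["tvec"]).ravel())
E
```

```text
{'clock': 0.0, 'qpos': array([-1.3237967 ,  0.62931267,  0.03847716,  1.51841933, -0.02698157,
        0.996281  , -0.02001425]), 'qd': array([ 0.00101555, -0.00037515, -0.00149169,  0.00020733, -0.00132924,
        0.00166899, -0.00050089]), 'tau': array([ 9.13660788e-04, -5.63395536e+01,  1.22640576e+00, -1.93447959e+01,
        1.10115673e-02,  1.05022584e-02, -1.33991873e-05]), 'eef_pos': array([199.8064565 , 617.79865748, 203.79505283]), 'tool_rot': array([-1.57085687,  0.00190053,  1.25796278]), 'force': array([ 0.40225557, -0.02471331, -0.14137509]), 'torque': array([ 0.00765925,  0.05904778, -0.03445587]), 'width': 84.952111781965}
scene [1354.97662202 -282.2395361   853.10894086]
side [-388.95255549 -224.30184488  899.50583024]
```

View pics/scene0.png

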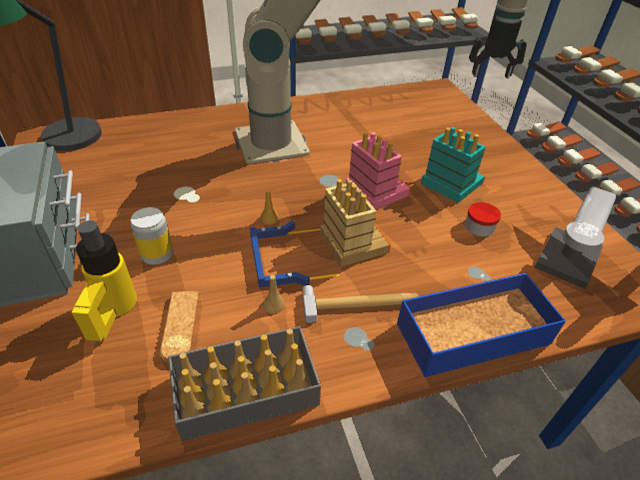

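View pics/side0.png

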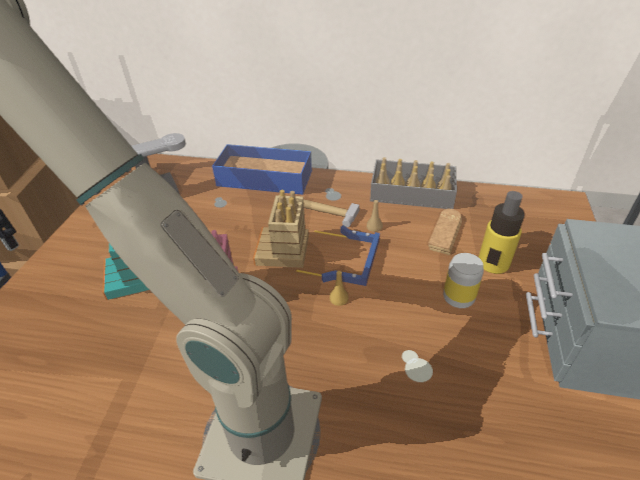

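The scene view shows the natural-coloured crate near (355,225) and the blue bay at (250–310, 225–285), with the hammer beside the lane. The push goes roughly along -y. I'll zoom in on both views.

```bash
python3 - <<'E'
import cv2,numpy as np
a=cv2.imread("pics/scene0.png")[170:300,235:400]; b=cv2.imread("pics/side0.png")[185:300,240:400]
a=cv2.resize(a,None,fx=4.8,fy=4.6,interpolation=cv2.INTER_CUBIC)[:598]
cv2.imwrite("pics/z1.png",a); cv2.imwrite("pics/z2.png",cv2.resize(b,None,fx=5,fy=5,interpolation=cv2.INTER_CUBIC))
E
```

```text
(no output)
```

View pics/z1.png

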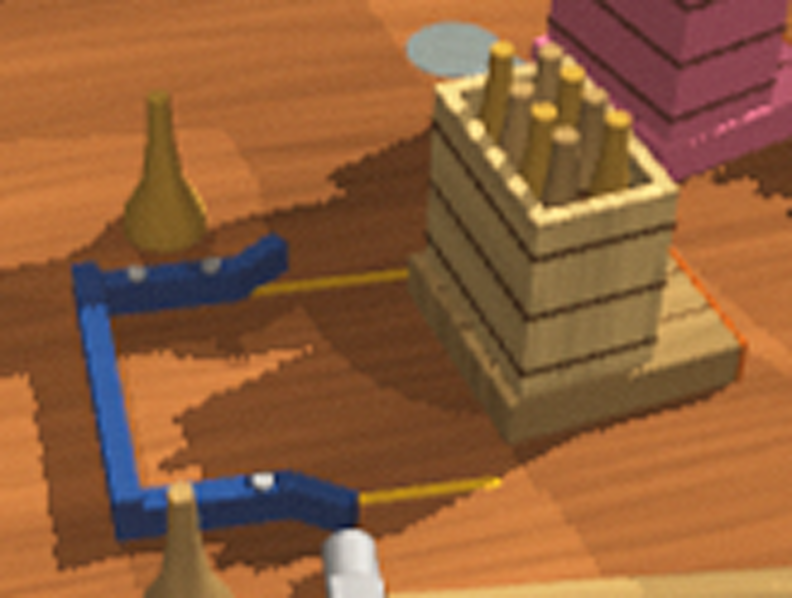

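View pics/z2.png

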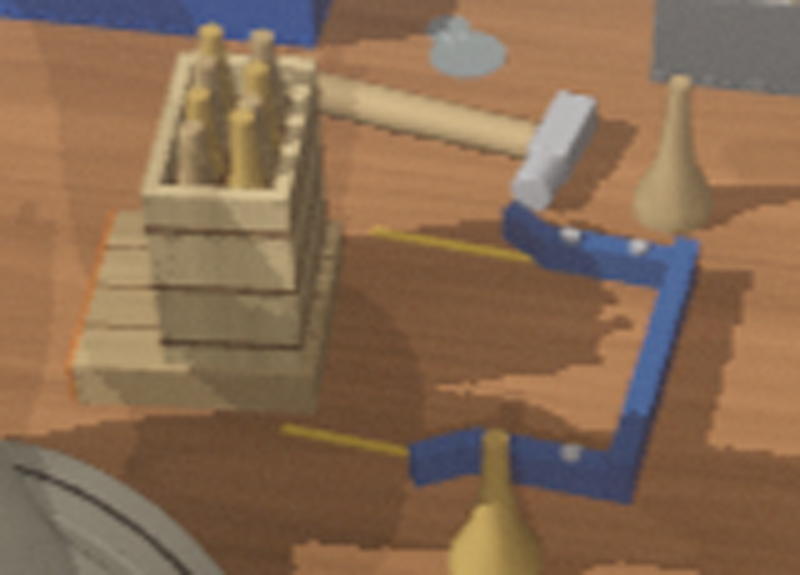

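Scene zoom: the skid's front corners are near (412,262) and (512,402), its rear near corner is (745,345), and the stop's inner top edge runs (108,315)–(137,490). Side zoom: the skid's rear top edge runs (112,212)–(75,365), its front top corners are (320,375) and (340,225), and the stop's inner top edge runs about (668,280)–(612,440).

```bash
python3 - <<'E'
from h import *
A=np.load("pics/scene_cal.npz");B=np.load("pics/side_cal.npz")
fa=lambda p:(p[0]/4.8+235-.4,p[1]/4.6+170-.4); fb=lambda p:(p[0]/5+240-.4,p[1]/5+185-.4)
P=[("rear near top",(745,345),28),("front near top",(512,402),28),("front near bot",(512,441),0),("front far top",(412,262),28),("stop in near",(137,490),30),("stop in far",(108,315),30),("rail near mouth inner bend top",(285,474),22),("rail far bend top",(240,265),22),("flare tip far",(285,238),22),("flare tip near",(357,492),22),("yellow far end",(408,273),0),("yellow near end",(498,484),0),("hammer",(350,540),20),("pink",(680,180),0)]
for n,p,z in P: print("scene",n,ray(A,fa(p),z).round(0))
P=[("rear far top",(112,212),28),("rear near top",(75,365),28),("front near top",(320,375),28),("front far top",(340,225),28),("front near bot",(315,410),0),("stop in far",(668,280),30),("stop in near",(612,440),30),("flare far",(508,205),22),("flare near",(412,450),22),("yellow far end",(375,230),0),("yellow near end",(283,428),0),("hammer head",(520,190),20)]
for n,p,z in P: print("side",n,ray(B,fb(p),z).round(0))
E
```

```text
scene rear near top [582. 169.  28.]
scene front near top [592.  38.  28.]
scene front near bot [594.  39.   0.]
scene front far top [473.  22.  28.]
scene stop in near [ 605. -157.   30.]
scene stop in far [ 476. -144.   30.]
scene rail near mouth inner bend top [606. -84.  22.]
scene rail far bend top [445. -66.  22.]
scene flare tip far [429. -37.  22.]
scene flare tip near [627. -54.  22.]
scene yellow far end [452.  27.   0.]
scene yellow near end [621.  22.   0.]
scene hammer [656. -65.  20.]
scene pink [412. 204.   0.]
side rear far top [576. 170.  28.]
side rear near top [450. 153.  28.]
side front near top [465.  20.  28.]
side front far top [587.  36.  28.]
side front near bot [465.  25.   0.]
side stop in far [ 569. -155.   30.]
side stop in near [ 442. -141.   30.]
side flare far [627. -55.  22.]
side flare near [424. -38.  22.]
side yellow far end [617.  23.   0.]
side yellow near end [449.  39.   0.]
side hammer head [644. -59.  20.]
```

```bash
cat > plan.py <<'E'
import sys
from h import *
def plan(x,y,z,yaw,n):
    s=readout.read_state(); p=s["eef_pos"]; r=s["tool_rot"]; ps=r[2]
    d=(np.array([x,y,z])-p)/n; dps=(np.radians(yaw)-ps)/n
    print("t",round(s["clock"],2),"pos",p.round(1),"rot",np.degrees(r).round(1),"F",s["force"].round(1),"w",round(s["width"],1))
    for i in range(n):
        a=ps+i*dps; c,q=np.cos(a),np.sin(a)
        print([round(v,2) for v in ((d[0]*c+d[1]*q)/40,-d[2]/40,(-d[0]*q+d[1]*c)/40,0,-np.degrees(dps)/5,0)])
if __name__=="__main__":
    v=list(map(float,sys.argv[1:])); plan(*v[:4],int(v[4]))
E
python3 plan.py 512 205 250 7 16
python3 - <<'E'
from h import *
A=np.load("pics/scene_cal.npz")
for p in [(408,190),(374,205),(350,185),(484,180),(482,215)]: print(p,ray(A,p,28).round())
E
```

```text
t 0.1 pos [199.8 617.9 203.9] rot [-90.    0.1  72.1] F [ 0.3  0.1 -0.2] w 85.2
[np.float64(-0.46), np.float64(-0.07), np.float64(-0.66), 0, np.float64(0.81), 0]
[np.float64(-0.42), np.float64(-0.07), np.float64(-0.69), 0, np.float64(0.81), 0]
[np.float64(-0.37), np.float64(-0.07), np.float64(-0.72), 0, np.float64(0.81), 0]
[np.float64(-0.31), np.float64(-0.07), np.float64(-0.75), 0, np.float64(0.81), 0]
[np.float64(-0.26), np.float64(-0.07), np.float64(-0.77), 0, np.float64(0.81), 0]
[np.float64(-0.2), np.float64(-0.07), np.float64(-0.78), 0, np.float64(0.81), 0]
[np.float64(-0.15), np.float64(-0.07), np.float64(-0.8), 0, np.float64(0.81), 0]
[np.float64(-0.09), np.float64(-0.07), np.float64(-0.8), 0, np.float64(0.81), 0]
[np.float64(-0.03), np.float64(-0.07), np.float64(-0.81), 0, np.float64(0.81), 0]
[np.float64(0.02), np.float64(-0.07), np.float64(-0.81), 0, np.float64(0.81), 0]
[np.float64(0.08), np.float64(-0.07), np.float64(-0.8), 0, np.float64(0.81), 0]
[np.float64(0.14), np.float64(-0.07), np.float64(-0.8), 0, np.float64(0.81), 0]
[np.float64(0.19), np.float64(-0.07), np.float64(-0.79), 0, np.float64(0.81), 0]
[np.float64(0.25), np.float64(-0.07), np.float64(-0.77), 0, np.float64(0.81), 0]
[np.float64(0.3), np.float64(-0.07), np.float64(-0.75), 0, np.float64(0.81), 0]
[np.float64(0.35), np.float64(-0.07), np.float64(-0.73), 0, np.float64(0.81), 0]
(408, 190) [389. 306.  28.]
(374, 205) [427. 188.  28.]
(350, 185) [325. 156.  28.]
(484, 180) [401. 542.  28.]
(482, 215) [540. 453.  28.]
```

apply_moves(
  commands=[
    [[-0.45,-0.3,-0.65,0,0.8,0],[-0.4,-0.3,-0.7,0,0.8,0],[-0.35,-0.2,-0.7,0,0.8,0],[-0.3,-0.1,-0.75,0,0.8,0],[-0.25,-0.1,-0.75,0,0.8,0],[-0.2,-0.1,-0.8,0,0.8,0],[-0.15,-0.1,-0.8,0,0.8,0],[-0.1,0,-0.8,0,0.8,0]],
  ],
  claw=60,
)

```text
clock: 0.77
eef_pos: [352.1, 411.4, 248.2]
tool_rot: [-1.568, 0.01, 0.692]
force: [0.3, 0.5, -0.1]
width: 60.0
```

```bash
python3 plan.py 512 208 245 7 9
```

```text
t 0.77 pos [352.1 411.4 248.2] rot [-89.8   0.6  39.6] F [ 0.3  0.5 -0.1] w 60.0
[np.float64(-0.02), np.float64(0.01), np.float64(-0.72), 0, np.float64(0.73), 0]
[np.float64(0.03), np.float64(0.01), np.float64(-0.72), 0, np.float64(0.73), 0]
[np.float64(0.07), np.float64(0.01), np.float64(-0.72), 0, np.float64(0.73), 0]
[np.float64(0.12), np.float64(0.01), np.float64(-0.71), 0, np.float64(0.73), 0]
[np.float64(0.16), np.float64(0.01), np.float64(-0.7), 0, np.float64(0.73), 0]
[np.float64(0.21), np.float64(0.01), np.float64(-0.69), 0, np.float64(0.73), 0]
[np.float64(0.25), np.float64(0.01), np.float64(-0.67), 0, np.float64(0.73), 0]
[np.float64(0.29), np.float64(0.01), np.float64(-0.66), 0, np.float64(0.73), 0]
[np.float64(0.33), np.float64(0.01), np.float64(-0.64), 0, np.float64(0.73), 0]
```

apply_moves(
  commands=[
    [[0,0,-0.75,0,0.8,0],[0.05,0,-0.75,0,0.8,0],[0.1,0,-0.75,0,0.8,0],[0.15,0,-0.75,0,0.8,0],[0.2,0,-0.75,0,0.8,0],[0.25,0,-0.75,0,0.8,0],[0.3,0,-0.7,0,0.8,0],[0.3,0,-0.6,0,0.8,0]],
  ],
)

```text
clock: 1.43
eef_pos: [505.4, 209.2, 246.4]
tool_rot: [-1.575, 0.013, 0.103]
force: [0.6, 0.0, -0.1]
width: 60.1
```

```bash
python3 - <<'E'
from h import *
im,d=get("wrist","w1"); np.savez("pics/w1.npz",**d)
for p in [(450,153,28),(580,170,28),(590,37,28),(468,21,28)]: print(proj(d,p).round())
E
python3 plan.py 512 208 60 7 6
```

```text
[[263. 249.]]
[[390. 247.]]
[[381. 359.]]
[[272. 361.]]
t 1.48 pos [509.3 202.7 246.7] rot [-90.5   0.5   5.3] F [ 1.8 -4.2  1.2] w 60.0
[np.float64(0.01), np.float64(0.78), np.float64(0.02), 0, np.float64(-0.06), 0]
[np.float64(0.01), np.float64(0.78), np.float64(0.02), 0, np.float64(-0.06), 0]
[np.float64(0.01), np.float64(0.78), np.float64(0.02), 0, np.float64(-0.06), 0]
[np.float64(0.01), np.float64(0.78), np.float64(0.02), 0, np.float64(-0.06), 0]
[np.float64(0.01), np.float64(0.78), np.float64(0.02), 0, np.float64(-0.06), 0]
[np.float64(0.01), np.float64(0.78), np.float64(0.02), 0, np.float64(-0.06), 0]
```

View pics/w1.png

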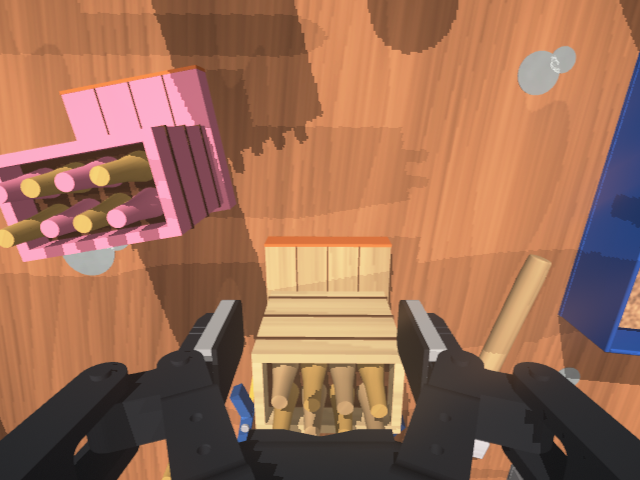

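The orange rear edge appears at row about 240, columns 266–391, matching the prediction. The pink crate is clear of the descent.

apply_moves(
  commands=[
    [[0,0.8,0,0,-0.1,0],[0.05,0.8,0.05,0,-0.1,0],[0.05,0.8,0.05,0,-0.1,0],[0,0.8,0,0,0,0],[0,0.8,0,0,0,0],[0,0.8,0,0,0,0],[0,0.5,0,0,0,0],[0,0.3,0,0,0,0]],
  ],
)

```text
clock: 2.15
eef_pos: [518.2, 202.1, 16.4]
tool_rot: [-1.579, -0.001, 0.113]
force: [-0.4, -0.2, 0.1]
width: 60.4
```

```bash
python3 plan.py 516 185 8 7 4; python3 -c "
from h import *
im,d=get('wrist','w2'); np.savez('pics/w2.npz',**d); print(proj(d,[[450,153,28],[580,170,28]]).round())"
```

```text
t 2.15 pos [518.2 202.1  16.4] rot [-90.5  -0.1   6.5] F [-0.4 -0.2  0.1] w 60.4
[np.float64(-0.03), np.float64(0.05), np.float64(-0.1), 0, np.float64(-0.03), 0]
[np.float64(-0.03), np.float64(0.05), np.float64(-0.1), 0, np.float64(-0.03), 0]
[np.float64(-0.03), np.float64(0.05), np.float64(-0.1), 0, np.float64(-0.03), 0]
[np.float64(-0.03), np.float64(0.05), np.float64(-0.1), 0, np.float64(-0.03), 0]
[[162. 383.]
 [443. 378.]]
```

View pics/w2.png

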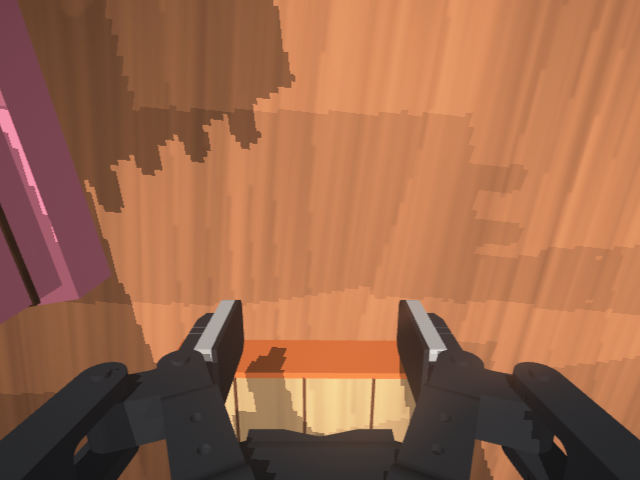

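The fingers stand behind the orange face, parallel to it and about centred (face at rows 340–378). I'll lower slightly and make contact.

apply_moves(
  commands=[
    [[0,0.1,-0.3,0,0,0],[0,0.1,-0.2,0,0,0],[0,0.05,-0.15,0,0,0],[0,0,-0.15,0,0,0],[0,0,-0.15,0,0,0]],
  ],
)

```text
clock: 2.62
eef_pos: [519.8, 164.5, 3.8]
tool_rot: [-1.579, 0.005, 0.118]
force: [0.1, -0.3, 0.4]
width: 60.1
```

```bash
python3 plan.py 516 160 8 7 4
```

```text
t 2.62 pos [519.8 164.5   3.8] rot [-90.5   0.3   6.7] F [ 0.1 -0.3  0.4] w 60.1
[np.float64(-0.03), np.float64(-0.03), np.float64(-0.03), 0, np.float64(-0.01), 0]
[np.float64(-0.03), np.float64(-0.03), np.float64(-0.03), 0, np.float64(-0.01), 0]
[np.float64(-0.03), np.float64(-0.03), np.float64(-0.03), 0, np.float64(-0.01), 0]
[np.float64(-0.03), np.float64(-0.03), np.float64(-0.02), 0, np.float64(-0.01), 0]
```

apply_moves(
  commands=[
    [[0,-0.1,-0.1,0,0,0],[0,0,-0.1,0,0,0],[0,0,-0.1,0,0,0],[0,0,-0.1,0,0,0]],
  ],
)

```text
clock: 2.95
eef_pos: [523.8, 146.9, 10.7]
tool_rot: [-1.578, 0.001, 0.117]
force: [-0.3, -0.6, 0.9]
width: 59.9
```

```bash
python3 -c "
from h import *
s=readout.read_state(); print(s['eef_pos'],s['force'])
im,d=get('scene','s1'); im2,d2=get('wrist')
print(proj(d,[s['eef_pos']]))
a=cv2.resize(im[150:290,240:440],(800,560),interpolation=cv2.INTER_CUBIC)
cv2.imwrite('pics/s1z.png',a)"
```

```text
[523.76282082 146.86104502  10.72532329] [-0.27122034 -0.63739025  0.90643561]
[[372.24063878 235.85274386]]
```

View pics/s1z.png

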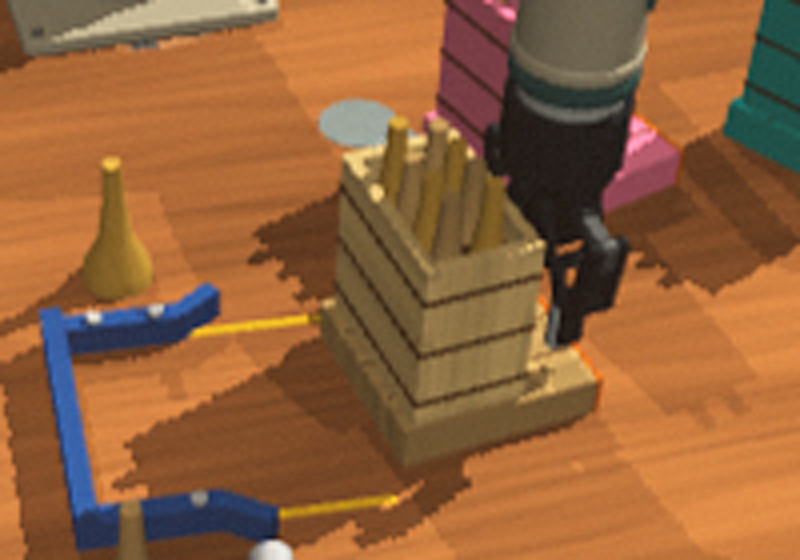

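```bash
python3 -c "
from h import *
A=np.load('pics/scene_cal.npz')
im,d=get('side','s2'); im2,d2=get('wrist','w3')
for x in (494,524,554,560):
  for z in (10.7,28,40): print(x,z,proj(A,[x,147,z])[0].round(1), proj(d,[x,147,z])[0].round(1), proj(d2,[x,147,z])[0].round(1))
R,_=cv2.Rodrigues(np.array(d2['rvec'],float)); print('wristcam',-R.T@np.array(d2['tvec']).ravel())
b=cv2.resize(im[170:300,240:380],(431,400)); c=cv2.resize(im2[240:],(369*1,400)) if 0 else im2[200:480,150:500]
c=cv2.resize(c,(369,400)); cv2.imwrite('pics/c3.png',np.hstack([b,c]))
"
```

```text
494 10.7 [368.1 228.4] [262.2 251.4] [255.6 284.8]
494 28 [368.8 223.5] [261.5 246.9] [249.1 301.2]
494 40 [369.3 220. ] [261.  243.7] [243.7 314.6]
524 10.7 [372.3 235.9] [265.2 244.3] [320.  291.8]
524 28 [373.1 230.9] [264.6 239.8] [319.9 308.7]
524 40 [373.6 227.4] [264.1 236.6] [319.9 322.6]
554 10.7 [376.7 243.6] [268.2 237.3] [383.8 298.6]
554 28 [377.5 238.7] [267.5 232.8] [390.  316.1]
554 40 [378.1 235.1] [267.1 229.7] [395.1 330.5]
560 10.7 [377.6 245.2] [268.7 236. ] [396.5 300. ]
560 28 [378.4 240.2] [268.1 231.5] [403.9 317.6]
560 40 [379.  236.7] [267.7 228.3] [410.  332.1]
wristcam [515.5890405  222.28610293 178.78270265]
```

View pics/c3.png

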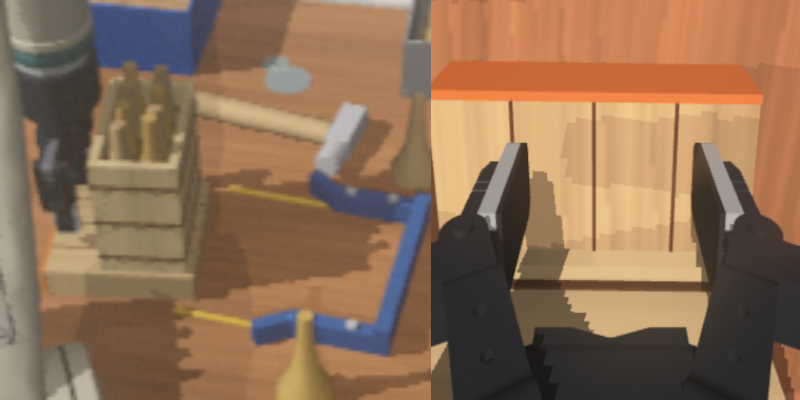

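```bash
python3 -c "
from h import *
d=np.load('pics/wrist_cal.npz'); s=readout.read_state(); p=s['eef_pos']
from scipy.spatial.transform import Rotation as Ro
Rt=Ro.from_euler('xyz',s['tool_rot']).as_matrix(); R,_=cv2.Rodrigues(d['rvec'].astype(float)); c=-R.T@d['tvec'].ravel()
k=.9485
for u,v in [(519,143),(490,222),(700,143),(738,222)]:
  uv=(150+(u-431)*k,200+v*.7); q=Rt.T@R.T@np.linalg.inv(d['mtx'])@np.array([*uv,1]); o=Rt.T@(c-p)
  X=30*np.sign(q[0]); print(uv,(o+q*(X-o[0])/q[0]).round(1))
print(s['eef_pos'],s['width'],'cam in tool',o.round())
print('orange edge pts z28',ray(d,(150,200+100*.7),28).round(),ray(d,(150+(761-431)*k,200+102*.7),28).round())
"
```

```text
(233.46800000000002, 300.1) [-30.  -41.2  14.6]
(205.9615, 355.4) [-30.  -76.4  14.7]
(405.1465, 300.1) [ 30.  -45.2  16.4]
(441.1895, 355.4) [ 30.  -85.9  20.8]
[523.2565468  147.14516139  10.1957476 ] 59.9427143927228 cam in tool [   1. -169.   74.]
orange edge pts z28 [453. 156.  28.] [580. 171.  28.]
```

The tips hover over the ledge: both fixed views put them about 27 mm above the reported TCP at this opening. The crate has not moved. I'll retreat and feel for the bench in small steps.

apply_moves(
  commands=[
    [[-0.1,-0.1,0.5,0,0,0],[0,0,0.5,0,0,0],[0,0,0.3,0,0,0],[0,0,0,0,0,0],[0,0.2,0,0,0,0],[0,0.1,0,0,0,0],[0,0,0,0,0,0]],
  ],
)

```text
clock: 3.73
eef_pos: [512.7, 199.8, 0.2]
tool_rot: [-1.579, 0.003, 0.117]
force: [0.6, -0.5, -0.3]
width: 60.0
```

```bash
python3 plan.py 517 205 0 7 1; python3 -c "
from h import *
im,d=get('wrist','w4')
h=cv2.cvtColor(im,cv2.COLOR_BGR2HSV)
m=cv2.inRange(h,(3,190,150),(11,255,255)); ys,xs=np.where(m); print(len(xs),xs.min(),xs.max(),ys.min(),ys.max())
im,d=get('side','s4'); s=readout.read_state()
x,y,_=s['eef_pos']
for z in(0,10,20,30,40): print(z,proj(d,[x-35,y,z])[0].round(1),proj(d,[x+35,y,z])[0].round(1))
a=im[190:290,220:320]; A=np.load('pics/scene_cal.npz'); im,d=get('scene','s4b'); 
for z in(0,10,20,30,40): print(z,proj(d,[x-35,y,z])[0].round(1),proj(d,[x+35,y,z])[0].round(1))
cv2.imwrite('pics/c4.png',np.hstack([cv2.resize(q,(400,400),interpolation=cv2.INTER_CUBIC) for q in (a,im[170:270,340:440])]))
"
```

```text
t 3.73 pos [5.127e+02 1.998e+02 2.000e-01] rot [-90.5   0.2   6.7] F [ 0.6 -0.5 -0.3] w 60.0
[np.float64(0.12), np.float64(0.0), np.float64(0.12), 0, np.float64(-0.06), 0]Traceback (most recent call last):
  File "<string>", line 5, in <module>
    m=cv2.inRange(h,(3,190,150),(11,255,255)); ys,xs=np.where(m); print(len(xs),xs.min(),xs.max(),ys.min(),ys.max())
                                                                                ~~~~~~^^
    return umr_minimum(a, axis, None, out, keepdims, initial, where)
ValueError: zero-size array to reduction operation minimum which has no identity
```

TCP z = 0.2 and no contact, which fits the offset. Feeling down in small steps.

apply_moves(
  commands=[
    [[0,0.1,0,0,0,0],[0,0.1,0,0,0,0],[0,0,0,0,0,0]],
  ],
)

```text
clock: 4.03
eef_pos: [513.1, 196.7, -8.7]
tool_rot: [-1.58, 0.003, 0.113]
force: [-0.5, 0.2, 0.2]
width: 60.1
```

```bash
python3 -c "
from h import *
im,d=get('side','s4'); s=readout.read_state(); print(s['eef_pos'],s['force'])
x,y,_=s['eef_pos']
a=im[190:290,220:320]; 
for z in(0,10,20,30,40): print(z,((proj(d,[x-35,y,z])[0]-[220,190])*4).round(1),((proj(d,[x+35,y,z])[0]-[220,190])*4).round(1))
im,d=get('scene','s4b'); 
for z in(0,10,20,30,40): print(z,((proj(d,[x-35,y,z])[0]-[340,170])*4+[400,0]).round(1),((proj(d,[x+35,y,z])[0]-[340,170])*4+[400,0]).round(1))
cv2.imwrite('pics/c4.png',np.hstack([cv2.resize(q,(400,400),interpolation=cv2.INTER_CUBIC) for q in (a,im[170:270,340:440])]))
"
```

```text
[513.24019682 196.59289698  -8.39636266] [-0.17020728 -0.7269854   0.1001268 ]
0 [ 96.  263.8] [126.6 197.9]
10 [ 94.  253.5] [124.8 187.7]
20 [ 92.  243.2] [123.  177.3]
30 [ 90.  232.7] [121.2 166.9]
40 [ 87.9 222.1] [119.4 156.4]
0 [571.2 217.7] [612.8 286.9]
10 [573.1 206.4] [615.  275.6]
20 [575. 195.] [617.2 264.1]
30 [577.  183.5] [619.4 252.5]
40 [578.9 171.9] [621.7 240.8]
```

View pics/c4.png

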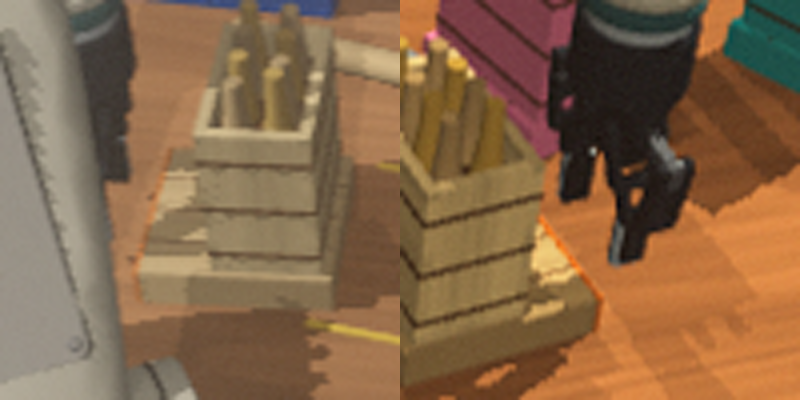

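Scene zoom: the tips end at (618,264) and (575,200), so z≈18 with TCP at -8. The offset is about 26 mm and consistent, so I'll go down 10 mm more and approach.

apply_moves(
  commands=[
    [[0.1,0.1,0.1,0,-0.1,0],[0,0.08,0,0,0,0],[0,0,0,0,0,0]],
  ],
)

```text
clock: 4.38
eef_pos: [517.8, 201.6, -15.6]
tool_rot: [-1.58, 0.002, 0.122]
force: [-0.1, -0.6, -0.3]
width: 60.1
```

```bash
python3 plan.py 517 185 -18 7 2
```

```text
t 4.38 pos [517.8 201.6 -15.6] rot [-90.5   0.1   7. ] F [-0.1 -0.6 -0.3] w 60.1
[np.float64(-0.04), np.float64(0.03), np.float64(-0.2), 0, np.float64(0.0), 0]
[np.float64(-0.04), np.float64(0.03), np.float64(-0.2), 0, np.float64(0.0), 0]
```

apply_moves(
  commands=[
    [[0,0,-0.3,0,0,0],[0,0,-0.15,0,0,0],[0,0,-0.1,0,0,0],[0,0,-0.1,0,0,0],[0,0,-0.1,0,0,0]],
  ],
)

```text
clock: 4.8
eef_pos: [520.4, 172.6, -15.7]
tool_rot: [-1.576, 0.003, 0.124]
force: [-2.1, 7.0, -2.0]
width: 59.9
```

```bash
python3 plan.py 517 150 -16 7 2
```

```text
t 4.8 pos [520.4 172.6 -15.7] rot [-90.3   0.2   7.1] F [-2.1  7.  -2. ] w 59.9
[np.float64(-0.08), np.float64(0.0), np.float64(-0.28), 0, np.float64(0.01), 0]
[np.float64(-0.08), np.float64(0.0), np.float64(-0.28), 0, np.float64(0.01), 0]
```

Contact at y≈173 with 7 N, as predicted. Now I push: a short straight run, then a gentle arc of 12° to line up with the bay.

apply_moves(
  commands=[
    [[0,0,-0.2,0,0,0],[0,0,-0.2,0,0,0],[0,0,-0.2,0,0,0],[0.04,0,-0.2,0,0.24,0],[0.04,0,-0.2,0,0.24,0],[0.04,0,-0.2,0,0.24,0],[0.04,0,-0.2,0,0.24,0],[0,0,0,0,0,0]],
  ],
)

```text
clock: 5.47
eef_pos: [531.0, 138.4, -15.1]
tool_rot: [-1.548, 0.004, 0.053]
force: [-0.2, -0.5, -0.9]
width: 59.9
```

```bash
python3 plan.py 525 60 -16 -5 8; python3 -c "
from h import *
im,d=get('scene','s5'); im2,d2=get('side','s5b')
a=cv2.resize(im[170:300,235:400],(400,315),interpolation=cv2.INTER_CUBIC);b=cv2.resize(im2[185:300,240:400],(400,288),interpolation=cv2.INTER_CUBIC)
cv2.imwrite('pics/c5.png',np.hstack([a[:288],b]))"
```

```text
t 5.47 pos [531.  138.4 -15.1] rot [-88.7   0.2   3. ] F [-0.2 -0.5 -0.9] w 59.9
[np.float64(-0.03), np.float64(0.0), np.float64(-0.24), 0, np.float64(0.2), 0]
[np.float64(-0.03), np.float64(0.0), np.float64(-0.24), 0, np.float64(0.2), 0]
[np.float64(-0.02), np.float64(0.0), np.float64(-0.24), 0, np.float64(0.2), 0]
[np.float64(-0.02), np.float64(0.0), np.float64(-0.24), 0, np.float64(0.2), 0]
[np.float64(-0.01), np.float64(0.0), np.float64(-0.25), 0, np.float64(0.2), 0]
[np.float64(-0.01), np.float64(0.0), np.float64(-0.25), 0, np.float64(0.2), 0]
[np.float64(-0.01), np.float64(0.0), np.float64(-0.25), 0, np.float64(0.2), 0]
[np.float64(-0.0), np.float64(0.0), np.float64(-0.25), 0, np.float64(0.2), 0]
```

View pics/c5.png

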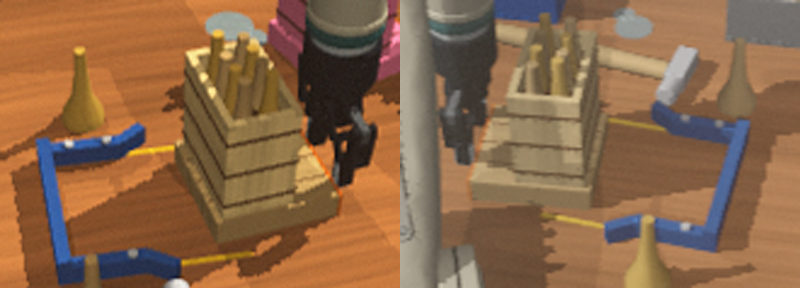

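The crate slides upright and is turning. Scene crop: front corners at (178,145) and (219,222), rear near corner at (338,193). Checking the pose numerically.

```bash
python3 - <<'E'
from h import *
A=np.load("pics/scene_cal.npz");B=np.load("pics/side_cal.npz")
for p,z in [((338,193),28),((219,224),28),((220,241),0),((178,147),28)]: print("scene",ray(A,(235+p[0]/2.424,170+p[1]/2.423),z).round())
for p,z in [((490,122),28),((473,187),28),((592,190),28),((607,127),28)]: print("side",ray(B,(240+(p[0]-400)/2.5,185+p[1]/2.504),z).round())
E
```

```text
scene [589. 125.  28.]
scene [599.  -5.  28.]
scene [596.  -2.   0.]
scene [480. -12.  28.]
side [554. 122.  28.]
side [449. 112.  28.]
side [466. -16.  28.]
side [568. -12.  28.]
```

apply_moves(
  commands=[
    [[0.01,0,-0.25,0,0.16,0],[0.01,0,-0.25,0,0.16,0],[0.01,0,-0.25,0,0.16,0],[0.01,0,-0.25,0,0.16,0],[0.01,0,-0.25,0,0.16,0],[0.01,0,-0.25,0,0.16,0],[0.01,0,-0.25,0,0.16,0],[0,0,0,0,0,0]],
  ],
)

```text
clock: 6.23
eef_pos: [535.9, 94.3, -14.7]
tool_rot: [-1.518, 0.004, -0.024]
force: [-0.6, -0.7, -0.4]
width: 60.1
```

```bash
python3 plan.py 530 -5 -16 -5 1
```

```text
t 6.23 pos [535.9  94.3 -14.7] rot [-87.    0.2  -1.4] F [-0.6 -0.7 -0.4] w 60.1
[np.float64(-0.09), np.float64(0.03), np.float64(-2.49), 0, np.float64(0.73), 0]
```

apply_moves(
  commands=[
    [[0.01,0,-0.25,-0.2,0.14,0],[0.01,0,-0.25,-0.2,0.14,0],[0.01,0,-0.25,-0.2,0.14,0],[0.01,0,-0.25,-0.2,0.14,0],[0.01,0,-0.25,-0.2,0.14,0],[0,0,0,0,0,0]],
  ],
)

```text
clock: 6.73
eef_pos: [536.5, 56.2, -15.5]
tool_rot: [-1.597, 0.004, -0.075]
force: [0.4, -0.2, -0.4]
width: 60.3
```

```bash
python3 plan.py 530 -5 -16 -5 1; python3 -c "
from h import *
im,d=get('scene','s6'); im2,d2=get('side','s6b')
a=cv2.resize(im[180:300,240:370],(400,370),interpolation=cv2.INTER_CUBIC);b=cv2.resize(im2[190:300,260:380],(400,367),interpolation=cv2.INTER_CUBIC)
cv2.imwrite('pics/c6.png',np.hstack([a[:366],b[:366]]))"
```

```text
t 6.73 pos [536.5  56.2 -15.5] rot [-91.5   0.2  -4.3] F [ 0.4 -0.2 -0.4] w 60.3
[np.float64(-0.05), np.float64(0.01), np.float64(-1.54), 0, np.float64(0.14), 0]
```

View pics/c6.png

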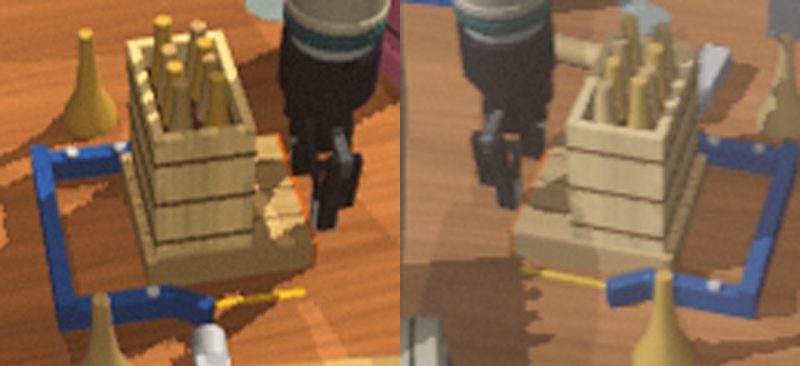

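```bash
python3 - <<'E'
from h import *
A=np.load("pics/scene_cal.npz");B=np.load("pics/side_cal.npz")
for n,p,z in [("rear+x",(315,240),28),("rear-x",(279,137),28),("front+x",(152,261),28),("front+x bot",(157,285),0),("front-x",(122,165),28),("stop+x",(78,292),30),("stop-x",(57,180),30)]: print("scene",n,ray(A,(240+p[0]/3.077,180+p[1]/3.083),z).round())
for n,p,z in [("rear-x",(514,233),28),("front-x",(677,247),28),("front-x bot",(672,272),0),("rear+x",(548,148),28),("stop-x",(740,285),30),("stop+x",(775,165),30)]: print("side",n,ray(B,(260+(p[0]-400)/3.333,190+p[1]/3.336),z).round())
E
```

```text
scene rear+x [595.  39.  28.]
scene rear-x [472.  50.  28.]
scene front+x [584. -89.  28.]
scene front+x bot [584. -86.   0.]
scene front-x [472. -86.  28.]
scene stop+x [ 602. -152.   30.]
scene stop-x [ 478. -141.   30.]
side rear-x [460.  45.  28.]
side front-x [466. -87.  28.]
side front-x bot [465. -83.   0.]
side rear+x [565.  41.  28.]
side stop-x [ 432. -142.   30.]
side stop+x [ 574. -153.   30.]
```

The crate is centred within about 3 mm and has entered the bay: its heading matches within about 1.5° and its front is at y≈-87, with roughly 62 mm to go. I'll run straight, then slow.

apply_moves(
  commands=[
    [[0,0,-0.2,0.1,0.1,0],[0,0,-0.2,0,0.1,0],[0,0,-0.2,-0.1,0,0],[0,0,-0.2,-0.1,0,0],[0,0,-0.2,-0.1,0,0],[0,0,0,0,0,0]],
  ],
)

```text
clock: 7.33
eef_pos: [532.7, 27.6, -15.5]
tool_rot: [-1.6, 0.006, -0.083]
force: [-0.3, 0.2, -0.7]
width: 60.1
```

```bash
python3 plan.py 530 -5 -16 -5.2 1
```

```text
t 7.33 pos [532.7  27.6 -15.5] rot [-91.7   0.4  -4.7] F [-0.3  0.2 -0.7] w 60.1
[np.float64(-0.0), np.float64(0.01), np.float64(-0.82), 0, np.float64(0.09), 0]
```

apply_moves(
  commands=[
    [[0,0,-0.2,0.1,0,0],[0,0,-0.15,0.1,0.05,0],[0,0,-0.15,0,0.05,0],[0,0,-0.1,0,0,0],[0,0,-0.1,0,0,0]],
  ],
)

```text
clock: 7.75
eef_pos: [530.6, 11.9, -15.3]
tool_rot: [-1.568, 0.009, -0.082]
force: [1.6, 8.3, -0.8]
width: 59.5
```

apply_moves(
  commands=[
    [[0,0,-0.1,0,0,0],[0,0,-0.1,0,0,0]],
  ],
)

```text
clock: 7.92
eef_pos: [530.1, 9.1, -15.3]
tool_rot: [-1.561, 0.009, -0.079]
force: [1.4, 7.6, -1.0]
width: 60.1
```

apply_moves(
  commands=[
    [[0,0,-0.12,-0.05,0.02,0],[0,0,-0.12,-0.05,0.02,0],[0,0,-0.12,-0.05,0,0],[0,0,-0.12,-0.05,0,0]],
  ],
)

```text
clock: 8.25
eef_pos: [528.7, 0.3, -15.3]
tool_rot: [-1.565, 0.011, -0.076]
force: [0.2, 8.2, -0.8]
width: 60.0
```

apply_moves(
  commands=[
    [[0,0,-0.1,0,0,0],[0,0,-0.1,0,0,0]],
  ],
)

```text
clock: 8.42
eef_pos: [528.4, -1.0, -15.2]
tool_rot: [-1.557, 0.012, -0.071]
force: [1.5, 12.6, -2.0]
width: 60.2
```

apply_moves(
  commands=[
    [[0,0,-0.1,0,0,0],[0,0,-0.1,0,0,0]],
  ],
)

```text
clock: 8.58
eef_pos: [528.3, -0.5, -15.2]
tool_rot: [-1.547, 0.013, -0.068]
force: [1.3, 10.2, -0.5]
width: 60.6
```

It has stalled and the force is rising, so it is near the stop. Pressing more firmly to seat it.

apply_moves(
  commands=[
    [[0,0,-0.2,-0.1,0,0],[0,0,-0.2,-0.1,0,0],[0,0,-0.2,-0.1,0,0]],
  ],
)

```text
clock: 8.83
eef_pos: [528.5, -0.4, -15.2]
tool_rot: [-1.545, 0.015, -0.06]
force: [2.0, 17.7, -0.2]
width: 59.6
```

apply_moves(
  commands=[
    [[0,0,-0.3,-0.1,0,0],[0,0,-0.3,-0.1,0,0],[0,0,-0.3,-0.1,0,0]],
  ],
)

```text
clock: 9.08
eef_pos: [529.5, 0.1, -15.1]
tool_rot: [-1.529, 0.017, -0.045]
force: [1.4, 26.1, 1.5]
width: 60.0
```

```bash
python3 plan.py 530 -5 -16 -5.2 1; python3 -c "
from h import *
im,d=get('scene','s7'); im2,d2=get('side','s7b')
a=cv2.resize(im[185:300,240:340],(400,460),interpolation=cv2.INTER_CUBIC);b=cv2.resize(im2[185:300,280:380],(400,460),interpolation=cv2.INTER_CUBIC)
cv2.imwrite('pics/c7.png',np.hstack([a,b]))"
```

```text
t 9.08 pos [ 5.295e+02  1.000e-01 -1.510e+01] rot [-87.6   1.   -2.6] F [ 1.4 26.1  1.5] w 60.0
[np.float64(0.02), np.float64(0.02), np.float64(-0.13), 0, np.float64(0.53), 0]
```

View pics/c7.png

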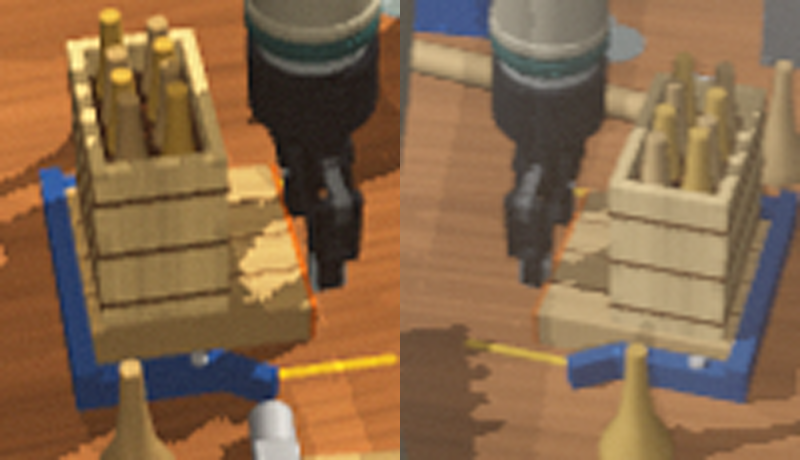

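The front end is against or very near the stop. Scene crop: rear edge (282,168)–(315,318), stop strip at columns 50–95. I'll fit lines to the orange edge and the blue stop to check squareness and distance.

```bash
cat > chk.py <<'E'
from h import *
from scipy import stats
def lines(n):
    im,d=get(n); h=cv2.cvtColor(im,cv2.COLOR_BGR2HSV).astype(int); H,S,V=h[...,0],h[...,1],h[...,2]
    b,g,r=[im[...,i].astype(int) for i in range(3)]
    def rect(mask,z,x0,x1,y0,y1):
        v,u=np.where(mask); P=np.array([ray(d,(a,c),z) for a,c in zip(u,v)])
        k=(P[:,0]>x0)&(P[:,0]<x1)&(P[:,1]>y0)&(P[:,1]<y1); return P[k]
    roi=np.zeros(S.shape,bool); roi[160:320,230:400]=1
    O=rect(roi&(H<=9)&(S>200)&(r-g>90),28,440,620,-45,15)
    O=O[O[:,1]<15]
    B=rect(roi&(H>100)&(H<125)&(S>130),30,455,590,-185,-125)
    for nm,Q,bins in(("orange",O,None),("stop",B,None)):
        if len(Q)<10: print(n,nm,len(Q)); continue
        if nm=="stop":  # inner edge: max y per x bin
            X=[];Y=[]
            for x in range(460,590,6):
                q=Q[(Q[:,0]>=x)&(Q[:,0]<x+6)]
                if len(q): X.append(x+3);Y.append(q[:,1].max())
        else: X,Y=Q[:,0],Q[:,1]
        t=stats.theilslopes(Y,X); print(n,nm,len(X),"x",round(min(X)),round(max(X)),"slope deg",np.degrees(np.arctan(t[0])).round(2),"y@525",(t[1]+t[0]*525).round(1))
lines("scene"); lines("side"); s=readout.read_state(); print(s["eef_pos"].round(1),np.degrees(s["tool_rot"]).round(1),s["force"].round(1))
E
python3 chk.py
python3 - <<'E'
from h import *
A=np.load("pics/scene_cal.npz");B=np.load("pics/side_cal.npz")
for n,p,z in [("rear+x",(315,315),28),("rear-x",(280,166),28),("front+x bot",(98,362),0),("front+x top",(94,335),28)]: print("scene",n,ray(A,(240+p[0]/4-.4,185+p[1]/4-.4),z).round(1))
for n,p,z in [("rear-x",(541,318),28),("front-x",(728,333),28),("rear+x",(582,205),28),("front-x bot",(725,357),0),("stop-x",(742,340),30),("stop+x",(775,230),30)]: print("side",n,ray(B,(280+(p[0]-400)/4-.4,185+p[1]/4-.4),z).round(1))
E
```

```text
scene rear+x [597.6 -22.   28. ]
scene rear-x [464.1  -4.6  28. ]
scene front+x bot [ 575.3 -150.     0. ]
scene front+x top [ 579.3 -152.    28. ]
side rear-x [453.2 -13.2  28. ]
side front-x [ 460.4 -137.4   28. ]
side rear+x [568.7 -18.5  28. ]
side front-x bot [ 465.1 -135.6    0. ]
side stop-x [ 453.7 -147.4   30. ]
side stop+x [ 563.1 -156.5   30. ]Traceback (most recent call last):
  File "chk.py", line 22, in <module>
    lines("scene"); lines("side"); s=readout.read_state(); print(s["eef_pos"].round(1),np.degrees(s["tool_rot"]).round(1),s["force"].round(1))
    ~~~~~^^^^^^^^^
  File "chk.py", line 10, in lines
    O=rect(roi&(H<=9)&(S>200)&(r-g>90),28,440,620,-45,15)
  File "chk.py", line 8, in rect
    k=(P[:,0]>x0)&(P[:,0]<x1)&(P[:,1]>y0)&(P[:,1]<y1); return P[k]
       ~^^^^^
IndexError: too many indices for array: array is 1-dimensional, but 2 were indexed
```

```bash
python3 - <<'E'
from h import *
for f,pts in(("s7",[(313,243),(315,250),(317,258),(312,232)]),("s7b",[(317,255),(320,245)])):
    im=cv2.imread(f"pics/{f}.png"); h=cv2.cvtColor(im,cv2.COLOR_BGR2HSV)
    for u,v in pts: print(f,v,[tuple(map(int,x)) for x in h[v,u-3:u+5]])
im=cv2.imread("pics/s7.png");h=cv2.cvtColor(im,cv2.COLOR_BGR2HSV)
print("blue",[tuple(map(int,x)) for x in h[250,248:268]])
im=cv2.imread("pics/s7b.png");h=cv2.cvtColor(im,cv2.COLOR_BGR2HSV)
print("blue",[tuple(map(int,x)) for x in h[255,358:374]])
E
```

```text
s7 243 [(17, 140, 210), (18, 150, 221), (15, 182, 235), (12, 215, 238), (13, 174, 179), (12, 173, 181), (12, 175, 156), (9, 58, 31)]
s7 250 [(19, 131, 232), (19, 134, 230), (15, 178, 231), (12, 222, 243), (12, 175, 168), (16, 68, 82), (10, 17, 91), (8, 56, 50)]
s7 258 [(18, 142, 142), (18, 141, 143), (15, 159, 149), (11, 217, 168), (12, 172, 166), (12, 149, 164), (12, 169, 163), (13, 158, 177)]
s7 232 [(14, 205, 228), (11, 201, 169), (160, 23, 34), (13, 93, 33), (12, 103, 37), (7, 83, 40), (9, 65, 39), (11, 111, 39)]
s7b 255 [(13, 76, 64), (15, 91, 90), (13, 120, 121), (12, 137, 125), (14, 119, 111), (15, 111, 126), (16, 106, 151), (18, 101, 171)]
s7b 245 [(14, 66, 66), (13, 118, 119), (14, 130, 155), (12, 146, 176), (14, 143, 198), (17, 110, 199), (19, 93, 195), (19, 89, 197)]
blue [(12, 177, 131), (12, 173, 133), (13, 174, 132), (12, 174, 133), (11, 165, 122), (113, 98, 70), (111, 151, 103), (111, 142, 104), (110, 148, 100), (111, 145, 102), (111, 134, 99), (8, 32, 96), (17, 152, 151), (18, 145, 142), (17, 139, 134), (16, 144, 78), (19, 138, 102), (18, 131, 127), (18, 140, 126), (19, 131, 132)]
blue [(18, 96, 159), (18, 101, 147), (15, 110, 116), (17, 111, 108), (19, 99, 113), (18, 94, 111), (17, 106, 108), (17, 101, 121), (18, 108, 125), (15, 71, 118), (114, 50, 102), (114, 89, 109), (114, 83, 110), (115, 89, 109), (114, 85, 108), (118, 67, 92)]
```

```bash
cat > gap.py <<'E'
from h import *
import sys
def run(a,b):
    h=cv2.cvtColor(a,cv2.COLOR_BGR2HSV).astype(int); A=np.load("pics/scene_cal.npz"); B=np.load("pics/side_cal.npz")
    O=[];S=[];K=[]
    for v in range(226,272,2):
        r=h[v,235:275]; bl=np.where((r[:,0]>100)&(r[:,0]<125)&(r[:,1]>80))[0]
        q=h[v,300:325]; o=np.where((q[:,0]>=8)&(q[:,0]<=14)&(q[:,1]>195))[0]
        if len(bl): e=235+bl.max(); S.append(ray(A,(e+.5,v),30)[:2]); g=[tuple(h[v,e+i]) for i in(1,2,3,4)]; print("sc",v,"blue",235+bl.min(),e,"next",[tuple(map(int,x)) for x in g])
        if len(o): O.append(ray(A,(300+o.mean(),v),28)[:2])
    h=cv2.cvtColor(b,cv2.COLOR_BGR2HSV).astype(int)
    for v in range(236,274,3):
        r=h[v,350:385]; bl=np.where((r[:,0]>100)&(r[:,0]<125)&(r[:,1]>45))[0]
        if len(bl): s=350+bl.min(); print("sd",v,"blue",s,350+bl.max(),"prev",[tuple(map(int,h[v,s-i])) for i in(4,3,2,1)])
    for n,P in(("orange",O),("stop",S)):
        P=np.array(P); 
        if len(P)>3: f=np.polyfit(P[:,0],P[:,1],1); print(n,len(P),P[:,0].min().round(),P[:,0].max().round(),"deg",np.degrees(np.arctan(f[0])).round(2),"y@525",np.polyval(f,525).round(1))
if len(sys.argv)>1: run(*[cv2.imread(f"pics/{x}.png") for x in sys.argv[1:3]])
else: run(get("scene","g_sc")[0],get("side","g_sd")[0])
E
python3 gap.py s7 s7b
```

```text
sc 228 blue 250 255 next [(8, 92, 139), (8, 83, 142), (9, 106, 154), (17, 166, 89)]
sc 230 blue 251 258 next [(15, 124, 78), (18, 138, 96), (18, 137, 95), (16, 147, 87)]
sc 232 blue 251 255 next [(177, 15, 151), (17, 107, 232), (17, 112, 221), (16, 133, 134)]
sc 234 blue 251 255 next [(120, 43, 107), (18, 154, 161), (18, 146, 157), (18, 147, 134)]
sc 236 blue 251 255 next [(118, 78, 92), (18, 111, 133), (18, 146, 159), (17, 148, 143)]
sc 238 blue 251 256 next [(14, 73, 102), (18, 150, 162), (17, 143, 155), (16, 147, 104)]
sc 240 blue 252 256 next [(133, 43, 95), (18, 150, 167), (16, 150, 131), (15, 150, 107)]
sc 242 blue 252 257 next [(17, 94, 122), (18, 150, 156), (17, 144, 145), (16, 151, 98)]
sc 244 blue 252 257 next [(9, 36, 92), (18, 152, 153), (18, 143, 146), (16, 142, 117)]
sc 246 blue 253 257 next [(126, 54, 94), (18, 154, 159), (18, 145, 158), (18, 141, 148)]
sc 248 blue 253 258 next [(17, 89, 126), (17, 147, 161), (17, 146, 136), (15, 152, 92)]
sc 250 blue 253 258 next [(8, 32, 96), (17, 152, 151), (18, 145, 142), (17, 139, 134)]
sc 252 blue 254 258 next [(117, 74, 97), (17
[... 1360 characters left out ...]
10)]
sd 254 blue 369 373 prev [(18, 106, 123), (18, 101, 142), (17, 91, 137), (3, 28, 111)]
sd 257 blue 368 372 prev [(18, 101, 121), (18, 100, 145), (17, 87, 143), (8, 36, 113)]
sd 260 blue 367 371 prev [(17, 104, 120), (19, 103, 139), (17, 95, 134), (0, 24, 107)]
sd 263 blue 366 371 prev [(16, 107, 110), (16, 117, 116), (18, 101, 111), (3, 24, 105)]
sd 266 blue 365 370 prev [(16, 100, 123), (18, 105, 138), (17, 95, 137), (9, 39, 112)]
sd 269 blue 364 369 prev [(19, 91, 159), (17, 102, 142), (18, 103, 146), (14, 64, 123)]
sd 272 blue 363 368 prev [(19, 98, 172), (19, 96, 175), (19, 96, 180), (11, 47, 157)]
orange 21 463.0 612.0 deg -5.99 y@525 -14.9
stop 22 438.0 586.0 deg -5.8 y@525 -150.1
```

Flush: in both views the blue stop meets the pale skid along the whole edge with no dark gap. The angles are -6.0° and -5.8°, and the rear edge is 135 mm from the stop. Backing off and rising.

apply_moves(
  commands=[
    [[0,0,0.1,0,0,0],[0,0,0.3,0,0,0],[0,0,0.5,0,0,0],[0,0,0.6,0,0,0],[0,-0.3,0.3,0,0,0],[0,-0.8,0.2,0,0,0],[0,-0.8,0.2,0,0,0],[0,-0.8,0.2,0,0,0]],
  ],
)

```text
clock: 9.9
eef_pos: [529.7, 91.4, 94.7]
tool_rot: [-1.533, 0.032, -0.051]
force: [0.3, 0.4, -0.5]
width: 60.3
```

apply_moves(
  commands=[
    [[0,-0.8,0.2,0,0,0],[0,-0.8,0.2,0,0,0],[0,-0.8,0.2,0,0,0],[0,-0.5,0,0,0,0],[0,0,0,0,0,0],[0,0,0,0,0,0]],
  ],
)

```text
clock: 10.4
eef_pos: [536.8, 107.4, 224.3]
tool_rot: [-1.534, 0.021, -0.056]
force: [-0.4, 0.1, -1.1]
width: 60.1
```

```bash
python3 gap.py | awk 'NR%4==1||/deg/'; python3 -c "
from h import *
a=cv2.imread('pics/s7.png').astype(int);b=cv2.imread('pics/g_sc.png').astype(int);o=cv2.imread('pics/scene0.png').astype(int)
print('crate box diff',abs(a-b)[190:275,255:300].mean())
for n,(v0,v1,u0,u1) in dict(heelA=(190,224,255,282),heelB=(274,312,262,287),hammer=(285,322,300,420),insoles=(288,362,158,200),tin=(200,238,464,502),glue=(205,265,130,172),gun=(220,340,72,136)).items():
  print(n,round(abs(b-o)[v0:v1,u0:u1].mean(),1))"
```

```text
sc 228 blue 250 255 next [(8, 89, 135), (8, 90, 141), (9, 106, 152), (16, 149, 94)]
sc 236 blue 251 256 next [(16, 112, 132), (18, 146, 159), (17, 143, 144), (15, 144, 87)]
sc 244 blue 252 257 next [(11, 39, 91), (18, 149, 152), (18, 141, 143), (17, 140, 122)]
sc 252 blue 254 258 next [(116, 74, 96), (18, 136, 141), (17, 145, 158), (17, 141, 145)]
sc 260 blue 255 260 next [(13, 67, 103), (17, 145, 167), (17, 141, 155), (17, 142, 126)]
sc 268 blue 256 261 next [(122, 73, 94), (18, 156, 132), (17, 141, 127), (17, 142, 120)]
sd 242 blue 373 377 prev [(18, 100, 130), (18, 102, 145), (17, 74, 128), (115, 45, 108)]
sd 254 blue 369 373 prev [(17, 103, 126), (18, 102, 145), (18, 91, 138), (9, 32, 111)]
sd 266 blue 365 369 prev [(17, 107, 124), (18, 101, 146), (17, 95, 139), (12, 39, 112)]
orange 21 463.0 612.0 deg -6.16 y@525 -14.6
stop 22 438.0 586.0 deg -5.95 y@525 -150.0
crate box diff 5.698562091503268
heelA 32.3
heelB 9.9
hammer 6.3
insoles 24.3
tin 3.2
glue 17.5
gun 15.3
```

Heel A is now hidden behind the crate in the scene view, and the arm's shadow explains the other differences. I'll confirm with shadow-insensitive shape matching.

```bash
python3 -c "
from h import *
def t(o,b,n,v0,v1,u0,u1):
  e=lambda x:cv2.cvtColor(x,cv2.COLOR_BGR2HSV)[...,1] if 0 else cv2.cvtColor(x,cv2.COLOR_BGR2GRAY)
  r=cv2.matchTemplate(e(b)[v0-8:v1+8,u0-8:u1+8],e(o)[v0:v1,u0:u1],cv2.TM_CCOEFF_NORMED); m=cv2.minMaxLoc(r); print(n,round(m[1],2),'shift',m[3][0]-8,m[3][1]-8)
o=cv2.imread('pics/side0.png');b=cv2.imread('pics/g_sd.png')
t(o,b,'heelA side',272,303,330,351);t(o,b,'heelB side',200,232,364,386);t(o,b,'insoles side',208,254,428,465);t(o,b,'glue side',255,306,444,484);t(o,b,'gun side',193,272,480,524);t(o,b,'hammer head side',202,226,340,360)
o=cv2.imread('pics/scene0.png');b=cv2.imread('pics/g_sc.png')
t(o,b,'heelB',274,312,262,287);t(o,b,'insoles',288,362,158,200);t(o,b,'glue',205,265,130,172);t(o,b,'tin',200,238,464,502)
"
```

```text
heelA side 0.84 shift -1 0
heelB side 0.36 shift -8 8
insoles side 0.64 shift 0 0
glue side 0.7 shift -5 8
gun side 0.96 shift 0 0
hammer head side 0.62 shift -7 -1
heelB 0.79 shift 0 0
insoles 0.67 shift 0 0
glue 0.84 shift 0 0
tin 1.0 shift 0 0
```

```bash
python3 -c "
from h import *
s=readout.read_state(); print(s['clock'],abs(s['qd']).max(),s['force']); print(finish_job())"
```

```text
10.5 0.024368633052242305 [-1.35145905 -0.16708165 -0.3332167 ]
the job is handed in; nothing more can be done
None
```

The crate is home in the blue bay and the job is handed in at 10.5 s. I pushed it on the skid's orange rear face with both fingers. It took a short straight run, an arc of about 12° to line it up, then a slow straight run until it pressed against the stop at about 26 N. I then backed off and raised the arm clear.

**Last checks, after the arm had left:**
- **Flush:** in both fixed views the blue stop meets the pale skid along the whole visible edge with no gap showing.
- **Square:** the crate's rear edge lies at -6.2° and the stop at -6.0°. They are 135 mm apart, which is the skid's length.
- **Standing still and upright:** the stop and rear-edge readings were the same before and after the arm backed off. The box looked upright in every picture viewed, the last just before the arm left.

**What failed or disagreed:**
- **Finger height:** on the first approach the finger tips sat about 26 mm higher than the reported TCP and passed over the ledge without touching. I backed off and went lower, so the reported TCP z was about -15 mm during the push.
- **Corner readings:** single corners read by eye at the end suggested the crate was a few degrees out of square. The fitted lines and the missing gap did not bear that out.
- **Bystanders:** most showed no shift in at least one view:
  - Heel A, which the crate hides in the scene view, moved at most 1 pixel in the side view.
  - For heel B, the glue can and the hammer head, the side-view matches were poor and inconsistent, which I put down to occlusion and shadow.
  - Heel B and the glue can matched with no shift in the scene view. The hammer has only a small scene-view brightness difference behind it.

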